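# Seat the circuit module and hold the inspection mirror at 45 degrees

### The job

Push the circuit module square and flush into the corner of the two blue fences on the inspection fixture. Only then lift the sprung mirror flap (the one with the yellow handle) to 45 degrees (the red line on the white gauge plate) and finish while still holding it there with the fingers of the gripper, since it springs shut if let go. Keep the module seated, let nothing but the gripper carry the mirror, and leave the other things on and around the fixture where they are.

Things in the scene. Friction and masses are not known exactly. Their poses are not given: they have to be found in the camera images.
- fixture: Aluminium inspection fixture fixed to the green bench, 250 mm (its x, -140 to 110) by 360 mm (its y, -180 to 180). Origin on the bench under it; at yaw 0 its x points away from the robot, y to the left, z up. Left of y = -20 mm its deck is 20 mm high (the module slides on it); right of that the deck is 10 mm high (the mirror flap lies on it)
- fence_corner (a point): inner corner of the two blue fences at the deck's surface: (85, 150, 20) mm in the fixture's frame, axes as the fixture's. Fences are 18 mm high, 15 mm thick. Far fence: inner face at fixture x = 85, from y = 20 to 150 mm. Left fence: inner face at y = 150, from x = -100 to 100 mm
- gauge (a point): top end of the red 45 degree line on the white gauge plate, an upright plate 4 mm thick at fixture x = 106 mm, y -95 to -20 mm, up to 95 mm high, by the far end of the flap (they do not rub)
- module: Loose circuit module, 0.14 to 0.28 kg: black frame 110 (x) x 90 (y) x 14 mm, green board on top, finned heat sink 36 x 36 mm up to 30 mm above the underside (centre x -15, y 5), white connector at its -y edge. Origin: centre of underside, z up. Starts 5 to 60 mm short of each fence, turned up to 0.25 rad. Seated: axes as the fixture's, +x side on the far fence, +y side on the left fence
- module_corner (a point): the bottom corner of the module at its +x, +y, at (55, 45, 0) mm in the module's frame: it belongs in the fence corner
- mirror (a joint): angle of the mirror flap in rad: 0 lying flat (at the start), growing as its free edge rises, 0.785 at 45 degrees, stop at 1.4. Gravity and a spring shut it: about 3 N at the handle all on its way
- mirror_hinge (a point): point of the flap's hinge line level with the handle's middle: (-35, -20, 14.5) mm in the fixture's frame. Hinge line along fixture x, free edge to -y. Flap: black plate, fixture x -75 to 95 mm, reaching 136 mm from the hinge, 6 mm thick (middle plane on the hinge line), pale mirror on its far half. Site axes turn with the flap: y from free edge to hinge, z out of the mirror's face
- mirror_handle (a point): middle of the yellow round handle bar, 10 mm thick, 80 mm long with posts at its ends (70 mm clear), parallel to the hinge, 120 mm from it along the flap and 38 mm above the flap's middle plane: flat, at (-35, -140, 52.5) mm in the fixture's frame; 30 mm clear under the bar. Can be pinched from above; may turn between the fingers
- standoff: bystander: brass cylinder 18 mm wide, 25 mm high, upright on the fixture's lower deck, beside the robot-side end of the flap; origin under its centre
- bottle: bystander: clear bottle with a red label, 64 mm wide, 190 mm high, behind the far fence; origin under its centre
- timer: bystander: blue timer 50 x 70 x 22 mm behind the fixture; origin under its centre
- tape: bystander: yellow tape roll 84 mm wide, 24 mm high, behind the fixture; origin under its centre
- canister: bystander: white jar 56 mm wide, 85 mm high, left of the fixture; origin under its centre
- tray: bystander: blue parts tray 110 x 75 x 28 mm, left of the fixture; origin under its centre
- driver: bystander: red screwdriver 170 mm long lying on the bench right of the fixture; origin under its middle
Not all that is in view belongs to the job. Leave any orange or purple look-alike of the module alone.

How it is judged:
On the way:
1. the module is square and flush in the fence corner while the mirror flap is still down (x of module_corner in the frame of fence_corner above -0.0025 m and y of module_corner in the frame of fence_corner above -0.0025 m and angle between the x axis of module and the x axis of fixture, either way round below 0.035 rad and z of module_corner in the frame of fence_corner below 0.003 m and value of joint mirror below 0.12 rad), for 0.2 s.
At the end, for the whole second after the job is handed in: the module's corner is within 2.5 mm of each fence, square within 2 degrees and flat on the deck; the mirror flap is still, at 45 degrees within 4 degrees, carried by the gripper's fingers (more than 0.5 N) and by no loose thing (contact under 0.2 N) (x of module_corner in the frame of fence_corner above -0.0025 m and y of module_corner in the frame of fence_corner above -0.0025 m and angle between the x axis of module and the x axis of fixture, either way round below 0.035 rad and z of module_corner in the frame of fence_corner below 0.003 m and value of joint mirror between 0.715 and 0.855 rad and contact force between the fingers and mirror above 0.5 N and velocity of joint mirror between -0.05 and 0.05 rad/s and contact force between mirror and module below 0.2 N and contact force between mirror and standoff below 0.2 N and contact force between mirror and bottle below 0.2 N and contact force between mirror and timer below 0.2 N and contact force between mirror and tape below 0.2 N and contact force between mirror and canister below 0.2 N and contact force between mirror and tray below 0.2 N and contact force between mirror and driver below 0.2 N and linear speed of module below 0.01 m/s); the arm keeps its last pose, push and grip.
It fails at once if a bystander is moved by more than 20 mm (distance of any of standoff, bottle, timer, tape, canister, tray, driver from where it was at the start of the episode above 0.02 m).
It also fails if it takes over 72 s, if anything falls off the work surface, if the arm or the gripper's body presses on something with over 40 N, if the wrist force passes 120 N, or if a joint passes its speed limit or range.

### The arm

A 6-joint arm with a two-finger parallel gripper is mounted at the origin on the work surface. World frame = base frame: x ahead of the robot, y to its left, z up, the work surface at z = 0. Lengths are in m, angles in rad, forces in N, time in s.
With the tool pointing down it reaches from about 0.325 to 1 m from the base axis. Payload 5.1 kg.
Tool frame: the origin (TCP) lies on the centre line of the jaws, within the pads' length; the fingertips stand 19 mm ahead of it and the grasp point (between the pads) is the TCP; z points along the fingers, y is the line along which they close (so a half turn about z gives the same grasp; the last joint's range is limited). The gripper opens to 85 mm and grips with 20 to 120 N. Pads are 22 mm wide; open, the fingers measure 114 mm over their backs; the gripper's body (76 mm by 85 mm) begins 54 mm behind the grasp point. The pads swing forward as they close: fully open they stand 13 mm farther back than shut.
Start: joints at [-1.241, 0.124, 1.65, -0, 1.367, -0.083], TCP at [0.261, -0.595, 0.25] pointing down, gripper open.
Joint ranges: [-2.61, 2.61], [-1.02, 2.33], [0.03, 2.71], [-1.35, 4.49], [0.32, 2.68], [-2.91, 2.91]. Speed limits (rad/s): [2.57, 2.57, 3.14, 3.14, 3.14, 3.14].

### API

Orientations are given as [roll, pitch, yaw] about the fixed x, y, z axes, in that order (R = Rz(yaw) Ry(pitch) Rx(roll)).
In Python, from workcell import get_state, grab_frame, close_job gives the robot as it stands.
- The arm moves only by the tool drive_tool, never from a script. Its argument "increments" is a list of rows, each a list of 7 numbers: the turn, a rotation vector about the world's x, y, z in degrees, then the shift along the world's x, y, z in m, then the opening, from 0 (shut) to 1 (fully open). In form: [[rx, ry, rz, tx, ty, tz, gripper], ...]. A call has 1 to 12 rows; each row shifts and turns the commanded pose from where the row before left it; what a row does not reach is not made up. A row lasts 1/12 s, in which the tool goes at most 41.7 mm and 7.16 degrees, less where a joint would pass 70% of its speed; a pose out of reach is approached as far as the arm can. A call with a gripper value outside its range is refused whole. The fingers move at their own pace and stop on an object; "grip_force" is the grip in N (left out, the last holds). Time passes only in rows, so rows that do not move let the fingers close. It gives the time, the measured TCP pose, the force, the opening and the grip force at its end, in the units of the state.
- get_state(): the state, without advancing time (a new reading comes with each control period).
- grab_frame(name): name is "side" or "top" or "wrist"; returns a dict with "pixels" (384x512x3 uint8, red, green, blue), "fx", "fy", "cx", "cy" (pixels), "D" ([k1, k2, p1, p2, k3] as OpenCV has them; the pictures are not rectified), "xyz" and "attitude" of the camera in the world. Camera axes: x right, y down, z forward; pixel columns grow to the right and rows downward; lengths in m; the calibration is good to about 2 mm. A picture is of the moment at which its call begins. There is no depth.
- close_job(): hands the job in; it is judged then, once.
The state is a dict: "time": time; "joints": joint angles; "joint_vel": joint speeds; "tau": joint torques, N m; "ee_pos": TCP position; "tcp_rot": TCP orientation; "wrist_force": force on the tool from outside, world axes, zero at the start; "torque": the same for the moment, N m; "gripper_width": finger opening in m; "gripper_force": force on a finger pad.
Only numpy, scipy, OpenCV 4.12 (cv2) and the standard library are available. Lean on these libraries where they do the work, as an engineer would, in place of code of your own. Each camera call takes 0.05 s, during which the arm holds its last target. There are 200 camera calls.

## Working session

There is one attempt and no reset: what is moved stays moved. The work goes in short steps, Python scripts to look and compute and a tool call to move; the robot and the scene stay as the last step left them, time stands still between calls to the robot, and variables do not carry over. Pictures are saved under pics/ and viewed, at most 10 in all, crops included, and the job is handed in when it is done.

Besides the shell and the picture viewer there is one more tool, called by a JSON object that holds its "name" and its "arguments", one argument or row to a line. drive_tool: Moves the arm, as the interface text tells. Its arguments: {"type":"object","properties":{"increments":{"type":"array","items":{"type":"array","items":{"type":"number"}}},"grip_force":{"type":"number"}},"required":["increments"]}

```bash
mkdir -p pics; ls
python3 - <<'E'
from workcell import *
import cv2,numpy as np
s=get_state();print({k:np.round(v,3) for k,v in s.items()})
for n in("top","side"):
    f=grab_frame(n);print(n,{k:v for k,v in f.items() if k!="pixels"})
    cv2.imwrite(f"pics/{n}0.png",f["pixels"][:,:,::-1])
    cv2.imwrite(f"pics/{n}0b.png",cv2.resize(f["pixels"][:,:,::-1],(800,600),interpolation=cv2.INTER_CUBIC))
E
```

```text
pics
{'time': np.float64(0.0), 'joints': array([-1.241,  0.125,  1.652,  0.   ,  1.367, -0.083]), 'joint_vel': array([ 0.001,  0.001, -0.   , -0.002, -0.001,  0.002]), 'tau': array([-2.0000e-03, -4.2361e+01, -3.6545e+01, -0.0000e+00,  7.0000e-03,
        0.0000e+00]), 'ee_pos': array([ 0.261, -0.595,  0.249]), 'tcp_rot': array([-3.139, -0.   ,  0.413]), 'wrist_force': array([-0.259, -0.396,  0.933]), 'torque': array([-0.   ,  0.002,  0.037]), 'gripper_force': np.float64(0.0), 'gripper_width': np.float64(0.085)}
top {'fx': 352.7959705384484, 'fy': 352.7959705384484, 'cx': 252.98360857278743, 'cy': 186.69274790752522, 'D': array([-0.08740342,  0.        ,  0.        ,  0.        ,  0.        ]), 'xyz': array([0.33630631, 0.05091953, 1.03105058]), 'attitude': array([-2.96680358,  0.00644644, -1.56935265])}
side {'fx': 446.1472255238333, 'fy': 446.1472255238333, 'cx': 258.42322113621947, 'cy': 192.03753261821035, 'D': array([-0.07183783,  0.        ,  0.        ,  0.        ,  0.        ]), 'xyz': array([0.27798788, 0.81072986, 0.87707364]), 'attitude': array([-2.36435798,  0.01630341, -2.8402176 ])}
```

View pics/top0b.png

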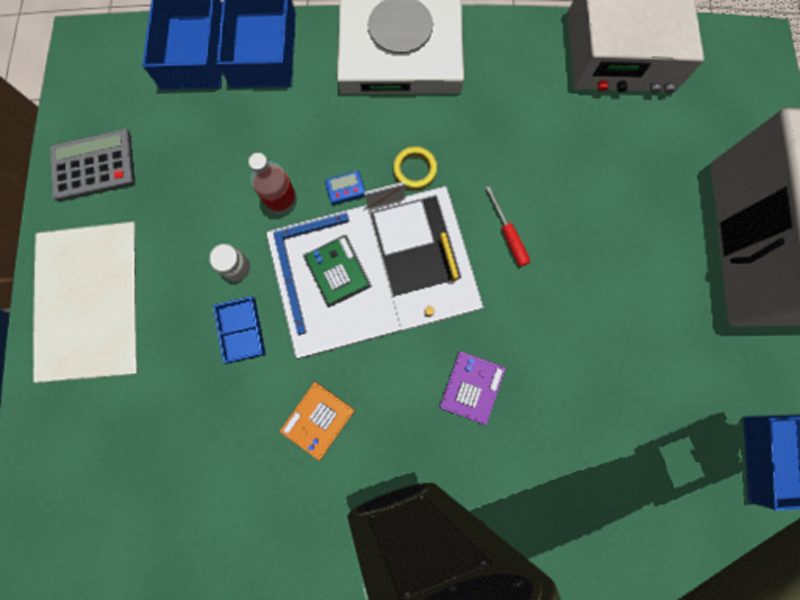

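View pics/side0b.png

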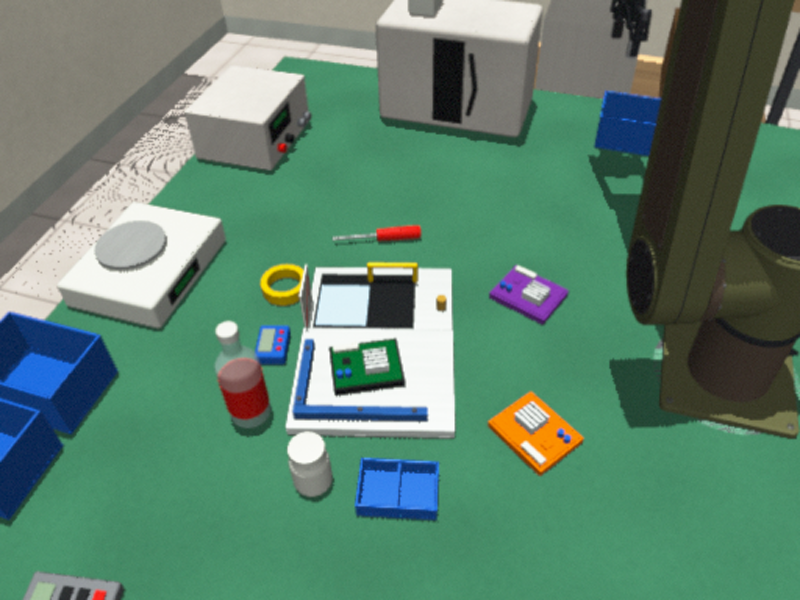

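The top view (in the 800x600 enlargement) shows three candidates for the module:
- Green board at (338,270), on the fixture between the blue fences.
- Orange board at (317,420), on the bench.
- Purple board at (472,387), on the bench.

The green one fits: it has a black frame, lies on the deck and is near the fences. The side view shows the same board at (367,365), with the yellow handle at (393,270). I'll confirm it in an enlarged crop and measure.

```bash
cat > h.py <<'E'
import cv2,numpy as np
from scipy.spatial.transform import Rotation as R
from workcell import *
def rays(f,px):
    K=np.array([[f["fx"],0,f["cx"]],[0,f["fy"],f["cy"]],[0,0,1]])
    u=cv2.undistortPoints(np.float64(px).reshape(-1,1,2),K,f["D"])[:,0]
    return (R.from_euler("xyz",f["attitude"]).as_matrix()@np.c_[u,np.ones(len(u))].T).T
def plane(f,px,z):
    d=rays(f,px);c=np.array(f["xyz"]);return c+d*((z-c[2])/d[:,2])[:,None]
def proj(f,P):
    K=np.array([[f["fx"],0,f["cx"]],[0,f["fy"],f["cy"]],[0,0,1]])
    Rm=R.from_euler("xyz",f["attitude"]).as_matrix().T
    return cv2.projectPoints(np.float64(P).reshape(-1,1,3),cv2.Rodrigues(Rm)[0],-Rm@np.array(f["xyz"]),K,f["D"])[0][:,0]
def mask(f,lo,hi,roi=None):
    m=cv2.inRange(cv2.cvtColor(f["pixels"],cv2.COLOR_RGB2HSV),lo,hi)
    if roi:
        z=np.zeros_like(m);x0,y0,x1,y1=roi;z[y0:y1,x0:x1]=m[y0:y1,x0:x1];m=z
    return m
def big(m):
    c,_=cv2.findContours(m,cv2.RETR_EXTERNAL,cv2.CHAIN_APPROX_NONE);return max(c,key=cv2.contourArea)
E
python3 - <<'E'
from h import *
f=grab_frame("top")
p=f["pixels"][:,:,::-1]
c=p[110:240,165:315]; cv2.imwrite("pics/crop1.png",cv2.resize(c,(692,600),interpolation=cv2.INTER_CUBIC))
hsv=cv2.cvtColor(f["pixels"],cv2.COLOR_RGB2HSV)
for n,(x,y) in dict(board=(205,170),fence=(187,175),bench=(150,150),handle=(287,165),deck=(235,190),frame=(222,188)).items(): print(n,hsv[y,x])
E
```

```text
board [ 70 150 117]
fence [113  12 185]
bench [ 73 109 124]
handle [ 23 184 198]
deck [120   4 228]
frame [ 68 120  83]
```

View pics/crop1.png

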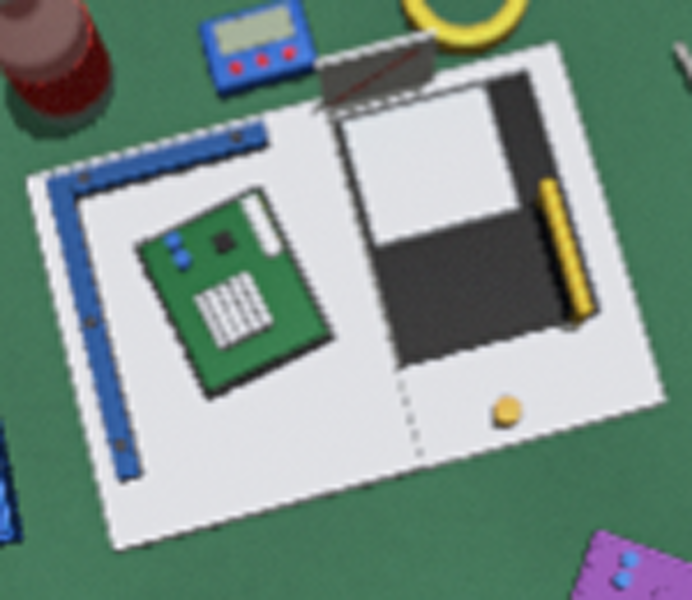

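The crop confirms the green-board module with its black frame at crop (235,290). The fence corner is at (75,190), the handle bar at (565,250) and the standoff at (507,410). Next I'll measure the fixture and module.

Run:
```python
from h import *
f=grab_frame("top")
hsv=cv2.cvtColor(f["pixels"],cv2.COLOR_RGB2HSV)
roi=(165,110,315,235)
w=mask(f,(0,0,150),(179,40,255),roi)|mask(f,(100,100,60),(125,255,255),(172,130,226,220))
w=cv2.morphologyEx(w,cv2.MORPH_OPEN,np.ones((3,3)))
h=cv2.convexHull(big(w))
q=cv2.approxPolyN(h,4,ensure_convex=True).reshape(-1,2).astype(float)
print("quad px",q.round(1))
# assign corners: left-far, left-near, right-near, right-far
ideal=np.array([[110,180,20],[-140,180,20],[-140,-180,10],[110,-180,10]])/1000
approx=np.array([[171,148],[189.5,228.5],[308.5,196.5],[286,120]])
q=np.array([q[np.argmin(np.hypot(*(q-a).T))] for a in approx])
W=np.array([plane(f,[a],z)[0] for a,z in zip(q,ideal[:,2])])
print(W.round(4)); 
def fit(A,B):
    a,b=A-A.mean(0),B-B.mean(0);t=np.arctan2((a[:,0]*b[:,1]-a[:,1]*b[:,0]).sum(),(a*b).sum())
    M=np.array([[np.cos(t),-np.sin(t)],[np.sin(t),np.cos(t)]]);return t,B.mean(0)-M@A.mean(0),M
t,o,M=fit(ideal[:,:2],W[:,:2])
print("fixture yaw",t,"o",o,"res",((M@ideal[:,:2].T).T+o-W[:,:2]).round(4))
# fence check: blue in fixture coords
b=mask(f,(100,100,60),(125,255,255),(172,130,226,220));b=big(b).reshape(-1,2)
F=(plane(f,b,.038)[:,:2]-o)@M*1000;print("fence fix range",F.min(0),F.max(0), "expect x-100..100, y20..165")
# handle
y=big(mask(f,(18,120,100),(32,255,255),(270,140,300,190)));(c,s,a)=cv2.minAreaRect(y)
print("handle",(plane(f,[c],.0545)[0,:2]-o)@M*1000,"px",c,s,a)
# module: non white inside upper deck area
d=cv2.inRange(hsv,(0,0,0),(179,255,145));z=np.zeros_like(d);poly=np.array([[[80,205],[150,480-80],[240,430],[385,380],[320,110],[275,165]]])/4.613+[165,110]
cv2.fillPoly(z,[poly.astype(np.int32)],255);d&=z
k=big(d);k=cv2.convexHull(k)
g=cv2.approxPolyN(k,4,ensure_convex=True).reshape(-1,2)
P=plane(f,g,.034)[:,:2];print("mod quad px",g,"\n world",P.round(4),"\n fix",((P-o)@M*1000).round(1),[np.hypot(*(P[i]-P[i-1])).round(4) for i in range(4)])
m,s,a=cv2.minAreaRect((plane(f,k.reshape(-1,2),.034)[:,:2]*1000).astype(np.float32));print("rect",m,s,a,"fix",(np.array(m)/1000-o)@M*1000,"fixture deg",np.degrees(t))
yl=mask(f,(10,80,100),(32,255,255),(265,190,285,205));print("standoff",(plane(f,[np.mean(big(yl).reshape(-1,2),0)],.03)[0,:2]-o)@M*1000)
np.savez("fx.npz",o=o,M=M,t=t)
```

```text
quad px [[309. 197.]
 [189. 229.]
 [169. 147.]
 [285. 118.]]
[[ 0.6354  0.3092  0.02  ]
 [ 0.3917  0.2408  0.02  ]
 [ 0.486  -0.1063  0.01  ]
 [ 0.7297 -0.0397  0.01  ]]
fixture yaw 0.2664301485337709 o [0.57517897 0.10495734] res [[-0.0015 -0.0016]
 [ 0.001   0.0009]
 [ 0.0015  0.0007]
 [-0.001   0.    ]]
fence fix range [-101.35269286   21.55509571] [ 96.97360213 163.0179996 ] expect x-100..100, y20..165
handle [ -36.92360426 -140.56536933] px (287.393310546875, 163.23727416992188) (30.361095428466797, 4.00676155090332) 73.61045837402344
mod quad px [[237 183]
 [210 197]
 [193 163]
 [221 150]] 
 world [[0.5231 0.1036]
 [0.4824 0.1806]
 [0.5825 0.2326]
 [0.6215 0.1515]] 
 fix [[-50.6  12.4]
 [-69.6  97.4]
 [ 40.7 121.3]
 [ 57.   32.7]] [np.float64(0.1094), np.float64(0.0871), np.float64(0.1128), np.float64(0.0901)]
rect (552.9434814453125, 166.9371337890625) (110.69500732421875, 89.81139373779297) 27.051565170288086 fix [-5.13234399 65.64732164] fixture deg 15.26532304602871
standoff [-122.26875185  -79.92587006]
```

{"name": "drive_tool", "arguments": {
  "increments": [
    [0,0,0.3,0.014,0.037,0,0.7],
    [0,0,0.3,0.014,0.037,0,0.7],
    [0,0,0.3,0.014,0.037,0,0.7],
    [0,0,0.3,0.014,0.037,0,0.7],
    [0,0,0.3,0.014,0.037,0,0.7],
    [0,0,0.3,0.014,0.037,0,0.7],
    [0,0,0.3,0.014,0.037,0,0.7],
    [0,0,0.3,0.014,0.037,0,0.7],
    [0,0,0.3,0.014,0.037,0,0.7],
    [0,0,0.3,0.014,0.037,0,0.7],
    [0,0,0.2,0.014,0.037,0,0.7],
    [0,0,0.2,0.014,0.037,0,0.7]
  ],
  "grip_force": 20
}}

```text
time: 1.2
ee_pos: [0.4288, -0.1495, 0.2504]
tcp_rot: [3.141, -0.0, 0.472]
wrist_force: [1.5, -0.1, 0.5]
gripper_width: 0.0599
gripper_force: 0.0
```

{"name": "drive_tool", "arguments": {
  "increments": [
    [0,0,0,0.014,0.037,0,0.7],
    [0,0,0,0.014,0.037,0,0.7],
    [0,0,0,0.014,0.037,0,0.7],
    [0,0,0,0.014,0.037,0,0.7],
    [0,0,0,0.014,0.037,-0.01,0.7],
    [0,0,0,0.014,0.037,-0.02,0.7],
    [0,0,0,0.014,0.037,-0.02,0.7],
    [0,0,0,0.01,0.037,-0.02,0.7],
    [0,0,0,0,0.02,-0.02,0.7],
    [0,0,0,0,0,0,0.7],
    [0,0,0,0,0,0,0.7]
  ]
}}

```text
time: 2.12
ee_pos: [0.5335, 0.1595, 0.1616]
tcp_rot: [-3.141, 0.004, 0.474]
wrist_force: [1.6, -0.4, 0.2]
gripper_width: 0.0597
gripper_force: 0.0
```

Run:
```python
from h import *
s=get_state();print(s["time"],s["ee_pos"],np.degrees(s["tcp_rot"]),s["gripper_width"],s["wrist_force"])
f=grab_frame("wrist");print(f["xyz"],f["attitude"])
cv2.imwrite("pics/wr1.png",f["pixels"][:,:,::-1])
```

```text
2.1167 [0.53349648 0.15946229 0.1615916 ] [-179.95847935    0.2202807    27.18476308] 0.05967374988058743 [ 1.59420158 -0.36859381  0.17710792]
[0.59410443 0.1907782  0.28530899] [ 2.86424154e+00  1.57889418e-05 -1.09539611e+00]
```

View pics/wr1.png

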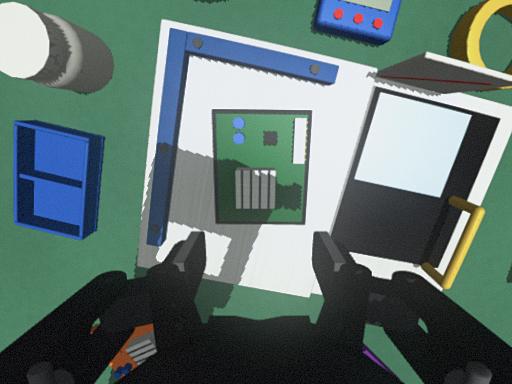

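The wrist view shows the heat sink at (255,188), lined up with the jaws. The frame corners are at (213,110), (311,111), (305,222) and (217,222), and the fence's inner corner is at about (188,52). I'll measure from this closer view.

```bash
cat > mod.py <<'E'
from h import *
def fence(f,roi):
    """inner fence lines from blue mask: top-face, z=.038"""
    b=big(mask(f,(100,120,40),(125,255,255),roi)).reshape(-1,2)
    return plane(f,b,.038)[:,:2]
def wmodule(f,roi):
    g=cv2.cvtColor(f["pixels"],cv2.COLOR_RGB2HSV)
    m=mask(f,(45,80,20),(90,255,255),roi)|mask(f,(0,0,0),(179,255,75),roi)
    m=cv2.morphologyEx(m,cv2.MORPH_OPEN,np.ones((3,3)))
    k=cv2.convexHull(big(m)).reshape(-1,2)
    return cv2.minAreaRect((plane(f,k,.034)[:,:2]*1000).astype(np.float32)),k
E
python3 - <<'E'
from mod import *
f=grab_frame("wrist");z=np.load("fx.npz");o,M=z["o"],z["M"]
r,k=wmodule(f,(195,95,325,232));print("module",r,"px",k.min(0),k.max(0))
h=mask(f,(0,0,120),(179,60,255),(228,160,282,214));m,s,a=cv2.minAreaRect((plane(f,big(h).reshape(-1,2),.05)[:,:2]*1000).astype(np.float32));print("sink",m,s,a)
B=(fence(f,(140,20,345,250))-o)@M*1000
print("fence range",B.min(0),B.max(0))
i=B[(B[:,0]>60)&(B[:,1]>35)&(B[:,1]<130)];i=i[i[:,0]<92];print("far inner",np.polyfit(i[:,1],i[:,0],1))
j=B[(B[:,1]>135)&(B[:,0]>-40)&(B[:,0]<75)];j=j[j[:,1]<157];print("left inner",np.polyfit(j[:,0],j[:,1],1), len(i),len(j))
E
```

```text
module ((551.1832275390625, 168.79696655273438), (104.34280395507812, 85.87843322753906), 27.048778533935547) px [213 115] [302 223]
sink (538.4105224609375, 165.13059997558594) (35.648441314697266, 6.257190704345703) 26.710506439208984
fence range [-0.97888699 21.03407394] [ 97.32489123 164.52517151]
far inner [-1.45211306e-03  8.37872178e+01]
left inner [-9.99835344e-03  1.51386384e+02] 108 90
```

{"name": "drive_tool", "arguments": {
  "increments": [
    [0,0,0,0.004,0.005,-0.03,0.7],
    [0,0,0,0,0,-0.03,0.7],
    [0,0,0,0,0,-0.025,0.7],
    [0,0,0,0,0,-0.012,0.7],
    [0,0,0,0,0,-0.006,0.7],
    [0,0,0,0,0,0,0.7],
    [0,0,0,0,0,0,0.4],
    [0,0,0,0,0,0,0.35],
    [0,0,0,0,0,0,0.35],
    [0,0,0,0,0,0,0.3],
    [0,0,0,0,0,0,0.3],
    [0,0,0,0,0,0,0.3]
  ],
  "grip_force": 20
}}

```text
time: 3.22
ee_pos: [0.5404, 0.1641, 0.0629]
tcp_rot: [3.14, -0.004, 0.472]
wrist_force: [-0.3, -1.2, 6.8]
gripper_width: 0.0353
gripper_force: 21.0
```

{"name": "drive_tool", "arguments": {
  "increments": [
    [0,0,-1.2,0.0018,0.0045,0.001,0.3],
    [0,0,-1.2,0.0018,0.0045,0,0.3],
    [0,0,-1.2,0.0018,0.0045,0,0.3],
    [0,0,-1.2,0.0018,0.0045,0,0.3],
    [0,0,-1.2,0.0018,0.0045,0,0.3],
    [0,0,-1.2,0.0018,0.0045,0,0.3],
    [0,0,-1.2,0.0018,0.0045,0,0.3],
    [0,0,-1.2,0.0018,0.0045,0,0.3],
    [0,0,-1.2,0.0018,0.0045,0,0.3],
    [0,0,-1.0,0.0018,0.0045,0,0.3],
    [0,0,0,0,0,0,0.3],
    [0,0,0,0,0,0,0.3]
  ]
}}

```text
time: 4.22
ee_pos: [0.5578, 0.2092, 0.0629]
tcp_rot: [-3.141, -0.003, 0.266]
wrist_force: [0.4, -0.8, 5.8]
gripper_width: 0.0352
gripper_force: 20.9
```

Run:
```python
from h import *
s=get_state();print(s["time"],s["ee_pos"],np.degrees(s["tcp_rot"]),s["gripper_width"],s["wrist_force"])
f=grab_frame("wrist");cv2.imwrite("pics/wr2.png",f["pixels"][:,:,::-1])
```

```text
4.2167 [0.55777311 0.20923353 0.06292723] [-1.79992092e+02 -1.57033215e-01  1.52610201e+01] 0.03517359414382337 [ 0.3525624  -0.78926794  5.7524372 ]
```

View pics/wr2.png

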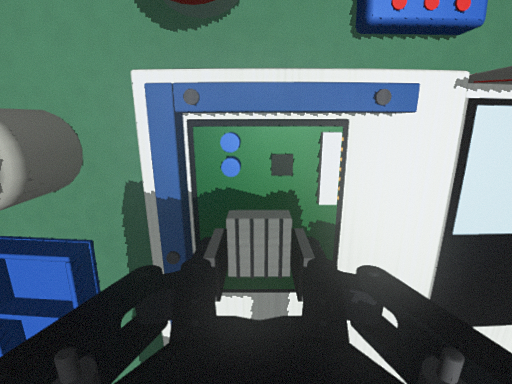

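The wrist view shows the module almost square. Its far edge is at row 120 with the fence at 113, and its left edge is at column 188 with the fence at 182, so the gaps are about 4 mm. I'll press into the far fence first, then the left.

{"name": "drive_tool", "arguments": {
  "increments": [
    [0,0,0,0.00097,0.00026,0,0.3],
    [0,0,0,0.00097,0.00026,0,0.3],
    [0,0,0,0.00097,0.00026,0,0.3],
    [0,0,0,0.00097,0.00026,0,0.3],
    [0,0,0,0.00097,0.00026,0,0.3],
    [0,0,0,0,0,0,0.3]
  ]
}}

```text
time: 4.77
ee_pos: [0.5607, 0.2101, 0.0628]
tcp_rot: [-3.141, 0.003, 0.267]
wrist_force: [-7.7, -2.3, 12.0]
gripper_width: 0.035
gripper_force: 21.5
```

{"name": "drive_tool", "arguments": {
  "increments": [
    [0,0,0,-0.00026,0.00097,0,0.3],
    [0,0,0,-0.00026,0.00097,0,0.3],
    [0,0,0,-0.00026,0.00097,0,0.3],
    [0,0,0,-0.00026,0.00097,0,0.3],
    [0,0,0,0,0,0,0.3]
  ]
}}

```text
time: 5.18
ee_pos: [0.561, 0.2117, 0.0629]
tcp_rot: [3.137, 0.001, 0.267]
wrist_force: [-2.7, -10.7, 9.1]
gripper_width: 0.0353
gripper_force: 21.3
```

{"name": "drive_tool", "arguments": {
  "increments": [
    [0,0,0,0.00097,0.00026,0,0.3],
    [0,0,0,0.00097,0.00026,0,0.3],
    [0,0,0,-0.00026,0.00097,0,0.3],
    [0,0,0,-0.00026,0.00097,0,0.3],
    [0,0,0,0,0,0,0.3],
    [0,0,0,0,0,0,0.3]
  ]
}}

```text
time: 5.68
ee_pos: [0.561, 0.212, 0.0628]
tcp_rot: [3.134, 0.007, 0.267]
wrist_force: [-8.8, -18.7, 15.2]
gripper_width: 0.0353
gripper_force: 21.9
```

Run:
```python
from h import *
f=grab_frame("wrist");cv2.imwrite("pics/wr3.png",cv2.resize(f["pixels"][70:300,120:390,::-1],(704,600),interpolation=cv2.INTER_CUBIC))
```

```text
(no output)
```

View pics/wr3.png

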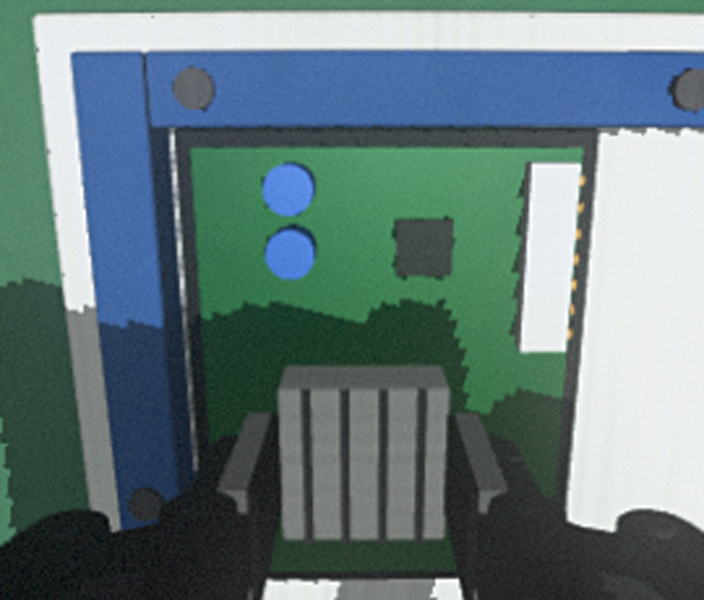

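The enlarged view shows the module flush on the far fence (edge at row 128). A thin sliver of deck remains by the left fence, at column 175. I'll measure that gap.

Run:
```python
from mod import *
f=grab_frame("wrist");z=np.load("fx.npz");o,M=z["o"],z["M"]
s=get_state();print(s["ee_pos"],s["torque"],s["wrist_force"],np.degrees(s["tcp_rot"]))
print("tcp fix",(s["ee_pos"][:2]-o)@M*1000)
c=lambda x,y:(120+x/2.607,70+y/2.609)
for n,(p,h) in dict(fl_top1=(c(150,130),.038),fl_top2=(c(172,400),.038),fl_bot1=(c(172,130),.02),fl_bot2=(c(188,400),.02),ml1=(c(178,135),.034),ml2=(c(196,450),.034),
  mr1=(c(598,135),.034),mr2=(c(567,520),.034),ff=(c(400,127),.038),mf=(c(400,130),.034),mn=(c(370,578),.034),mlb1=(c(178,135),.02)).items():
    print(n,((plane(f,[p],h)[0,:2]-o)@M*1000).round(1))
g=grab_frame("side");cv2.imwrite("pics/s3.png",cv2.resize(g["pixels"][190:300,160:310,::-1],(800,586),interpolation=cv2.INTER_CUBIC))
```

```text
[0.56100952 0.21195896 0.06276939] [-3.10369048  1.39040688 -0.22379851] [ -7.99915234 -17.86899896  15.25370422] [179.55577832   0.38323899  15.30161988]
tcp fix [ 14.50286248 106.95693434]
fl_top1 [ 82. 150.]
fl_top2 [ 23.  149.7]
fl_bot1 [ 81.9 150. ]
fl_bot2 [ 15.8 150.6]
ml1 [ 81.  145.3]
ml2 [  8.7 146. ]
mr1 [81.2 56.9]
mr2 [-10.6  55.9]
ff [82.6 99. ]
mf [81.9 98.8]
mn [-26.9 104.5]
mlb1 [ 80.8 148.7]
```

View pics/s3.png

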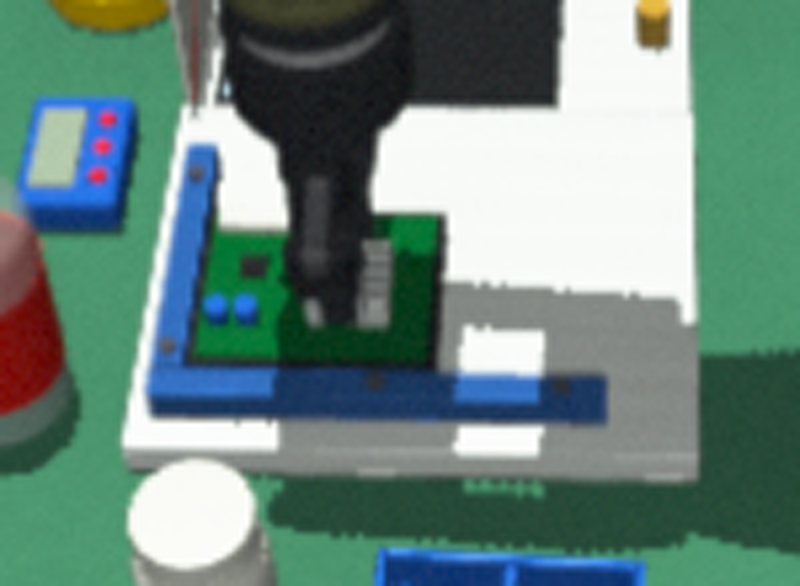

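The left gap is about 4 mm, and the far fence is flush to within 1 mm. The 15 N of downward pressure from the fingertips on the board makes enough friction to stop the slide. I'll lift a little, ease the x push, then push y.

{"name": "drive_tool", "arguments": {
  "increments": [
    [0,0,0,-0.00097,-0.00026,0.001,0.3],
    [0,0,0,-0.00097,-0.00026,0.001,0.3],
    [0,0,0,0,0,0,0.3],
    [0,0,0,0,0,0,0.3]
  ]
}}

```text
time: 6.17
ee_pos: [0.5598, 0.2151, 0.0632]
tcp_rot: [3.14, 0.001, 0.267]
wrist_force: [-0.9, -6.8, 2.0]
gripper_width: 0.0354
gripper_force: 20.7
```

{"name": "drive_tool", "arguments": {
  "increments": [
    [0,0,0,-0.00026,0.00097,0,0.3],
    [0,0,0,-0.00026,0.00097,0,0.3],
    [0,0,0,0.00097,0.00026,0,0.3],
    [0,0,0,0.00097,0.00026,0,0.3],
    [0,0,0,0,0,0,0.3],
    [0,0,0,0,0,0,0.3]
  ]
}}

```text
time: 6.67
ee_pos: [0.5601, 0.2154, 0.063]
tcp_rot: [3.136, 0.006, 0.267]
wrist_force: [-4.9, -14.0, 7.3]
gripper_width: 0.0349
gripper_force: 21.2
```

Run:
```python
from mod import *
s=get_state();z=np.load("fx.npz");print("tcp fix",(s["ee_pos"][:2]-z["o"])@z["M"]*1000)
f=grab_frame("wrist");cv2.imwrite("pics/wr4.png",cv2.resize(f["pixels"][70:300,120:390,::-1],(704,600),interpolation=cv2.INTER_CUBIC))
```

```text
tcp fix [ 14.51564373 110.50982643]
```

View pics/wr4.png

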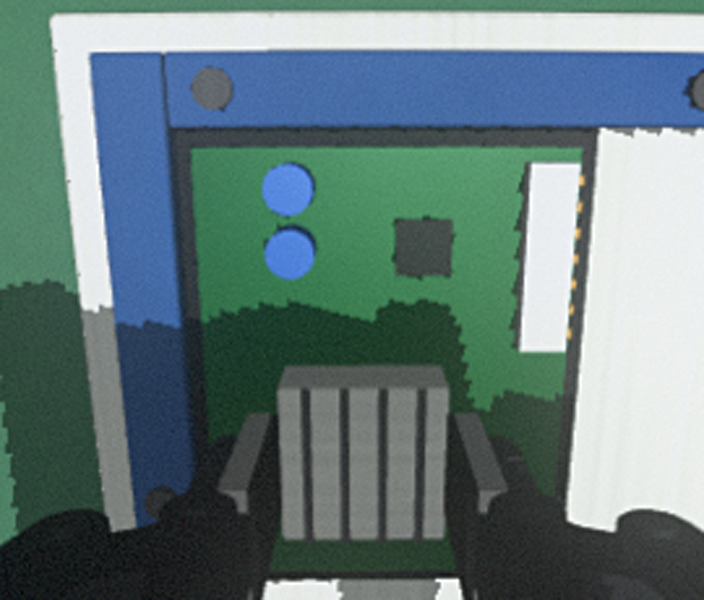

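Both slivers are gone: the left fence edge at column 175 and the far edge at row 128 touch the frame. One more light nudge in x, then release and check.

{"name": "drive_tool", "arguments": {
  "increments": [
    [0,0,0,0.0002,-0.0008,0.001,0.3],
    [0,0,0,0.001,0.0003,0,0.3],
    [0,0,0,0.001,0.0003,0,0.3],
    [0,0,0,0,0,0,0.3],
    [0,0,0,0,0,0,0.5],
    [0,0,0,0,0,0,0.6],
    [0,0,0,0,0,0,0.65],
    [0,0,0,0,0,0.01,0.65],
    [0,0,0,0,0,0.025,0.65],
    [0,0,0,0,0,0.035,0.65],
    [0,0,0,0,0,0.035,0.65],
    [0,0,0,0,0,0,0.65]
  ]
}}

```text
time: 7.72
ee_pos: [0.5682, 0.2201, 0.1797]
tcp_rot: [-3.141, -0.016, 0.267]
wrist_force: [1.2, 0.9, 1.0]
gripper_width: 0.0552
gripper_force: 0.0
```

{"name": "drive_tool", "arguments": {
  "increments": [
    [0,0,0,-0.02,-0.02,0.03,0.65],
    [0,0,0,-0.02,-0.02,0,0.65],
    [0,0,0,-0.01,-0.02,0,0.65],
    [0,0,0,0,0,0,0.65],
    [0,0,0,0,0,0,0.65]
  ]
}}

```text
time: 8.13
ee_pos: [0.5137, 0.1581, 0.2005]
tcp_rot: [-3.141, -0.002, 0.265]
wrist_force: [-0.8, 0.2, -0.7]
gripper_width: 0.0556
gripper_force: 0.0
```

Run:
```python
from mod import *
s=get_state();print(s["ee_pos"],s["wrist_force"],np.degrees(s["tcp_rot"]))
f=grab_frame("wrist");cv2.imwrite("pics/wr5.png",f["pixels"][:,:,::-1])
```

```text
[0.51369677 0.15811742 0.20046003] [-0.80354405  0.20730606 -0.66997073] [-1.79973820e+02 -1.26464980e-01  1.51966489e+01]
```

View pics/wr5.png

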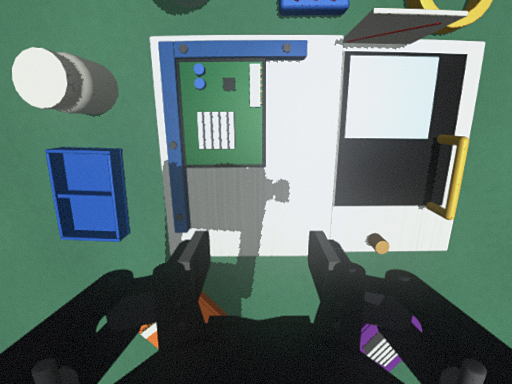

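The module sits flush in the corner, with its top-left at about (179,60), and the flap is down with the handle bar at (458,178). I'll check squareness numerically and locate the handle.

```bash
cat > chk.py <<'E'
from mod import *
z=np.load("fx.npz");o,M=z["o"],z["M"]
def edge(f,p0,p1,axis,half,dark,zz):
    """sub-pixel steepest brightness edge across segment rows/cols; returns fixture mm"""
    g=cv2.GaussianBlur(cv2.cvtColor(f["pixels"],cv2.COLOR_RGB2GRAY),(3,3),0).astype(float);pts=[]
    for t in np.linspace(0,1,30):
        x,y=np.array(p0)*(1-t)+np.array(p1)*t;x0,y0=int(round(x)),int(round(y))
        l=g[y0,x0-half:x0+half+1] if axis==0 else g[y0-half:y0+half+1,x0]
        d=np.diff(l)*dark;k=d.argmax();pts.append((x0-half+k+.5,y0) if axis==0 else (x0,y0-half+k+.5))
    return (plane(f,pts,zz)[:,:2]-o)@M*1000
E
python3 - <<'E'
from chk import *
f=grab_frame("wrist")
r=edge(f,(267,75),(266,160),0,5,1,.034); print("right edge y: slope,mean",np.polyfit(r[:,0],r[:,1],1),np.median(r[:,1]),r[:,1].std())
n=edge(f,(190,165),(258,166),1,5,1,.034); print("near edge x",np.polyfit(n[:,1],n[:,0],1),np.median(n[:,0]))
B=(fence(f,(150,30,310,240))-o)@M*1000;print("fence range",B.min(0),B.max(0))
b=mask(f,(100,120,40),(125,255,255),(150,30,310,240))
i=B[(B[:,1]>30)&(B[:,1]<140)&(B[:,0]>75)&(B[:,0]<92)];print("far inner",np.polyfit(i[:,1],i[:,0],1),np.median(i[:,0]))
j=B[(B[:,0]<-35)&(B[:,0]>-90)&(B[:,1]<157)];print("left inner",np.median(j[:,1]))
y=mask(f,(18,100,80),(34,255,255),(420,125,480,225));x,yy,w,h=cv2.boundingRect(big(y));print("handle bbox",x,yy,w,h)
for zz in(.0525,):print("bar",((plane(f,[(466-5,138),(455,216)],zz)[:,:2]-o)@M*1000).round(1))
t=grab_frame("top");yb=big(mask(t,(18,120,100),(32,255,255),(270,140,300,190)));c,s,a=cv2.minAreaRect(yb);print("top-cam handle",plane(t,[c],.0545)[0],s,a)
E
```

```text
right edge y: slope,mean [-5.60831268e-03  6.05690063e+01] 60.5343439235781 0.3299856663455701
near edge x [ 8.06647512e-04 -2.72680420e+01] -27.18987050092141
fence range [-100.10559907   21.70459836] [ 96.92879397 164.50770239]
far inner [-9.49727802e-03  8.38524385e+01] 83.27662353160362
left inner 152.03603355197012
handle bbox 445 137 25 83
bar [[   6.9 -137.1]
 [ -76.9 -147.2]]
top-cam handle [ 0.57751809 -0.04011359  0.0545    ] (31.038291931152344, 4.00676155090332) 73.61045837402344
```

The module is seated: its far edge is within 0.5 mm of the fence and it is square within 0.01 rad. Next is the handle at world (0.577, -0.040).

{"name": "drive_tool", "arguments": {
  "increments": [
    [0,0,0,0.0106,-0.033,0,0.45],
    [0,0,0,0.0106,-0.033,0,0.45],
    [0,0,0,0.0106,-0.033,-0.01,0.45],
    [0,0,0,0.0106,-0.033,-0.02,0.45],
    [0,0,0,0.0106,-0.033,-0.02,0.45],
    [0,0,0,0.0106,-0.033,-0.02,0.45],
    [0,0,0,0,0,0,0.45],
    [0,0,0,0,0,0,0.45],
    [0,0,0,0,0,0,0.45]
  ]
}}

```text
time: 9.03
ee_pos: [0.5777, -0.0393, 0.1294]
tcp_rot: [-3.141, 0.0, 0.266]
wrist_force: [0.1, 0.5, 0.6]
gripper_width: 0.0381
gripper_force: 0.0
```

Run:
```python
from chk import *
s=get_state();print(s["ee_pos"],np.degrees(s["tcp_rot"]),s["gripper_width"])
f=grab_frame("wrist")
y=mask(f,(18,100,80),(34,255,255));k=big(y);print(cv2.boundingRect(k),cv2.minAreaRect(k))
cv2.imwrite("pics/wr6.png",f["pixels"][:,:,::-1])
```

```text
[ 0.57770929 -0.03925548  0.12935145] [-1.79963930e+02  7.32011211e-03  1.52611599e+01] 0.038128576017407635
(253, 153, 13, 109) ((259.0, 207.0), (108.0, 12.0), 90.0)
```

View pics/wr6.png

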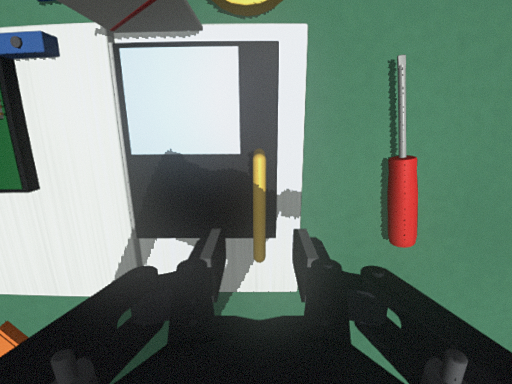

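The bar runs down column 259, rows 150 to 262, midway between the fingers at columns 215 and 303. I'll descend and pinch it.

{"name": "drive_tool", "arguments": {
  "increments": [
    [0,0,0,-0.0005,-0.0008,-0.02,0.45],
    [0,0,0,0,0,-0.02,0.45],
    [0,0,0,0,0,-0.02,0.45],
    [0,0,0,0,0,-0.009,0.45],
    [0,0,0,0,0,0,0.45],
    [0,0,0,0,0,0,0.2],
    [0,0,0,0,0,0,0.05],
    [0,0,0,0,0,0,0.05],
    [0,0,0,0,0,0,0.05],
    [0,0,0,0,0,0,0.05]
  ],
  "grip_force": 30
}}

```text
time: 9.92
ee_pos: [0.5778, -0.0397, 0.062]
tcp_rot: [-3.141, -0.003, 0.266]
wrist_force: [0.1, 6.0, 2.4]
gripper_width: 0.0088
gripper_force: 31.1
```

{"name": "drive_tool", "arguments": {
  "increments": [
    [0,0,0,-0.0005,0.0018,0.0052,0.05],
    [0,0,0,-0.0005,0.0018,0.0051,0.05],
    [0,0,0,-0.0006,0.0022,0.005,0.05],
    [0,0,0,-0.0006,0.0023,0.005,0.05],
    [0,0,0,-0.0007,0.0026,0.0048,0.05],
    [0,0,0,-0.0008,0.0027,0.0047,0.05],
    [0,0,0,-0.0008,0.003,0.0046,0.05],
    [0,0,0,-0.0009,0.0031,0.0044,0.05],
    [0,0,0,0,0,0,0.05]
  ]
}}

```text
time: 10.67
ee_pos: [0.5727, -0.0214, 0.101]
tcp_rot: [3.139, -0.004, 0.267]
wrist_force: [5.2, -1.3, -2.6]
gripper_width: 0.0085
gripper_force: 29.7
```

{"name": "drive_tool", "arguments": {
  "increments": [
    [0,0,0,-0.0009,0.0034,0.0042,0.05],
    [0,0,0,-0.001,0.0034,0.0042,0.05],
    [0,0,0,-0.001,0.0037,0.0039,0.05],
    [0,0,0,-0.001,0.0038,0.0039,0.05],
    [0,0,0,-0.0011,0.004,0.0036,0.05],
    [0,0,0,-0.0011,0.0041,0.0034,0.05],
    [0,0,0,-0.0012,0.0043,0.0032,0.05],
    [0,0,0,-0.0012,0.0044,0.0031,0.05],
    [0,0,0,-0.0012,0.0046,0.0028,0.05],
    [0,0,0,-0.0013,0.0046,0.0027,0.05],
    [0,0,0,0,0,0,0.05],
    [0,0,0,0,0,0,0.05]
  ]
}}

```text
time: 11.67
ee_pos: [0.5624, 0.0164, 0.1376]
tcp_rot: [3.134, -0.004, 0.267]
wrist_force: [1.2, -8.8, 6.3]
gripper_width: 0.0085
gripper_force: 29.7
```

Run:
```python
from chk import *
s=get_state();p=s["ee_pos"];F=(p[:2]-o)@M*1000;print(p,np.degrees(s["tcp_rot"]),s["gripper_width"],s["gripper_force"],s["wrist_force"],"fix",F)
for n in("side","top","wrist"):
    f=grab_frame(n);cv2.imwrite(f"pics/{n}_e.png",f["pixels"][:,:,::-1])
    y=mask(f,(18,110,80),(34,255,255));cs=[c for c in cv2.findContours(y,0,2)[0] if cv2.contourArea(c)>15]
    print(n,[(cv2.boundingRect(c)) for c in cs])
    # predicted bar ends for 40,45,50 deg
    for th in(40,45,50):
        c,q=np.cos(np.radians(th)),np.sin(np.radians(th))
        P=[[x,-20-120*c+38*q,14.5+120*q+38*c] for x in(-76,4)]
        W=[np.r_[M@(np.array(a[:2])/1000)+o,a[2]/1000] for a in P];print(th,proj(f,W).round(1).tolist())
```

```text
[0.56236227 0.01642965 0.13759599] [179.56211845  -0.20601139  15.29279285] 0.008498778683931011 29.721829891204834 [ 1.21963788 -8.77239052  6.27762684] fix [-35.67287739 -82.02966552]
side [(324, 274, 30, 20), (316, 264, 11, 11), (280, 189, 5, 10), (167, 169, 27, 27), (253, 162, 14, 6), (231, 161, 14, 6)]
40 [[265.1, 163.1], [233.7, 162.8]]
45 [[265.0, 164.0], [233.3, 163.7]]
50 [[264.9, 165.3], [232.9, 164.9]]
top [(252, 94, 28, 16)]
40 [[274.4, 176.3], [266.3, 148.0]]
45 [[271.1, 176.8], [262.9, 148.4]]
50 [[267.5, 177.4], [259.3, 148.8]]
wrist [(250, 161, 55, 156), (333, 0, 18, 9), (289, 0, 27, 6)]
40 [[267.0, 302.7], [268.5, 174.3]]
45 [[251.4, 308.7], [250.3, 176.4]]
50 [[234.0, 314.0], [230.0, 178.3]]
```

By handle position and the wrist view, the flap is at about 43°. I'll nudge it up about 2° and relieve the radial load.

{"name": "drive_tool", "arguments": {
  "increments": [
    [0,0,0,-0.0003,0.0012,0.001,0.05],
    [0,0,0,-0.0003,0.0012,0.001,0.05],
    [0,0,0,-0.0003,0.0011,0.001,0.05],
    [0,0,0,0,0,0,0.05],
    [0,0,0,0,0,0,0.05],
    [0,0,0,0,0,0,0.05]
  ]
}}

```text
time: 12.32
ee_pos: [0.5613, 0.0202, 0.1399]
tcp_rot: [3.135, -0.003, 0.266]
wrist_force: [3.0, -7.2, 4.4]
gripper_width: 0.0087
gripper_force: 29.4
```

Run:
```python
from chk import *
from scipy.optimize import brentq
s=get_state();p=s["ee_pos"];F=(p[:2]-o)@M*1000
print(p,np.degrees(s["tcp_rot"]),s["gripper_width"],s["gripper_force"],s["wrist_force"],"fix",F)
print("theta from y",np.degrees(brentq(lambda t:-20-120*np.cos(t)+38*np.sin(t)-(F[1]+.3),0,1.3)))
f=grab_frame("wrist");y=mask(f,(18,110,60),(34,255,255))
for r in range(185,300,15):
    c=np.where(y[r])[0];print(r,(c.min(),c.max(),len(c)) if len(c) else None,end="; ")
def bar(th,r,x):
    c,q=np.cos(th),np.sin(th);return np.r_[M@(np.array([x,-20-120*c+38*q])/1000)+o,(14.5+120*q+38*c)/1000]
for th in(43,45,47):print(th,proj(f,[bar(np.radians(th),0,x) for x in(-60,-35,-10)]).round(1).tolist())
# gauge red line and flap far edge in wrist & side
sd=grab_frame("side")
r=mask(f,(0,120,60),(8,255,255))|mask(f,(172,120,60),(179,255,255));print("red",cv2.boundingRect(big(r)))
n=mask(sd,(0,0,0),(1,1,1))
n=edge(f,(20,150),(20,150),1,2,1,.034)
cv2.imwrite("pics/w_e.png",f["pixels"][:,:,::-1])
t=grab_frame("top");d=mask(t,(45,130,20),(90,255,255),(185,140,230,205));m,ss,a=cv2.minAreaRect((plane(t,big(d).reshape(-1,2),.034)[:,:2]*1000).astype(np.float32));print("module board top",(np.array(m)/1000-o)@M*1000,ss,a-np.degrees(z["t"]))
```

```text
[0.56129192 0.02016827 0.13989009] [179.62717509  -0.19555505  15.26522676] 0.008749791664689283 29.441218972206116 [ 2.97175351 -7.22004298  4.42800724] fix [-35.72112142 -78.14113777]
theta from y 45.07260344097547
185 (np.int64(250), np.int64(268), 19); 200 (np.int64(250), np.int64(268), 19); 215 (np.int64(250), np.int64(267), 18); 230 (np.int64(251), np.int64(267), 17); 245 (np.int64(251), np.int64(266), 16); 260 (np.int64(252), np.int64(266), 15); 275 (np.int64(251), np.int64(266), 16); 290 (np.int64(251), np.int64(267), 17); 43 [[264.7, 280.9], [265.0, 242.4], [265.3, 200.1]]
45 [[258.2, 282.9], [258.2, 244.0], [258.2, 201.2]]
47 [[251.4, 284.9], [251.1, 245.6], [250.7, 202.3]]
red (439, 155, 34, 87)
module board top [ 29.2216094  104.72902033] (102.16470336914062, 80.9058609008789) 0.4698568550943367
```

The bar centre at column 258.8 matches the 45° prediction of 258.2, and the handle position gives 45.1°. The module is still seated and the grip is steady at 29 N, so I'm handing in.

```bash
python3 -c "
from workcell import *
print(close_job())"
```

```text
the job is handed in; nothing more can be done
None
```

I seated the module square and flush in the fence corner, then lifted the mirror flap to about 45° by my measurements and handed the job in with the gripper still holding it; no verdict was returned.

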